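# Lock the push-and-turn cap on the tablet tub

### The job

Close the tablet tub so children cannot open it: set the loose winged cap on the tub's mouth, feel for the entry gaps, push the cap down against the spring and turn it a quarter-turn clockwise (seen from above) until its lugs spring up into the locking pockets, then let go. Leave the medicine cup, dropper bottle, mug and ice pack where they are.

Things in the scene. Friction and masses are not known exactly. Their poses are not given: they have to be found in the camera images.
- cap_mid (a point): Middle of the loose white cap, half-way up its 46 mm height (23 mm over its underside), on its axis; x along the wing, z up. Disc of 62 mm diameter from 16.5 to 21.5 mm over the underside; below it a plug of 32 mm diameter. About 60 g. The cap is the same after a half turn. Stands upright on the shelf at first; its place changes with the medicine cup's and the bottle's.
- cap_wing (a point): Middle of the cap's upright wing grip, 10.75 mm above cap_mid. The wing is 44 mm long (x), 12 mm thick (y) and 24.5 mm tall, standing on the disc.
- cap: Centre of the cap's flat underside, 23 mm below cap_mid. Here two opposite lugs stick out of the plug's foot, under the wing's two ends: together a straight bar 52 mm tip to tip along x, 10 mm wide, 5 mm thick, flush with the underside.
- tub: White tub, 72 mm diameter, fixed in a steel holder plate 90 x 130 mm (long side along y, a screw head at each end); origin on the shelf under its centre, z up. It carries a steel collar of 68 mm outer diameter that cannot turn.
- mouth (a point): Centre of the mouth, level with the collar's top face, 85 mm above the shelf; axes as the tub. The collar's inward lip is 8 mm thick, with a central hole of 38 mm diameter and two opposite entry gaps for the lugs, 16 mm wide, 58 mm across both. cap_mid is 23 mm above this point while the lugs ride on the lip.
- entry (a point): Point on the axis 17 mm above mouth: cap_mid is here once the lugs have dropped into the gaps. The gaps' direction changes each time and is not given: within 0.40 rad either way of the line 45 degrees counter-clockwise, from above, of the tub's x axis. Look, or press lightly (3 to 8 N) and turn until the cap drops 6 mm, onto a sprung plate.
- pushed (a point): Point on the axis 8 mm above mouth: with cap_mid here, or anywhere from 10 down to 6.5 mm (disc meets collar), the lugs are below the lip and the cap can turn: clockwise only, 90 degrees from the gaps (6 degrees of play) to a hard stop. The sprung plate starts to give at about 2 N, then 0.9 N per mm: about 10 N here.
- locked (a point): Point on the axis 13.5 mm above mouth: where cap_mid comes to rest when locked. Let up at the end of the quarter-turn, the spring lifts the lugs 3.5 mm into pockets in the lip's underside and holds them with about 5 N. Let up before the pockets, the cap stays low, at about 10 mm above mouth, and is not locked.
- medicine_cup_mid (a point): Middle of a small clear plastic medicine cup, 42 mm wide, 36 mm tall, half-way up; leave alone.
- dropper_bottle_mid (a point): Middle of the small empty glass dropper bottle, 29 mm wide, 90 mm tall, half-way up; leave alone.
- mug_mid (a point): Middle of the stainless steel mug, 82 mm wide, 85 mm tall, handle on its +y side, half-way up; leave alone.
- ice_pack: Hard ice pack lying flat, 100 x 150 x 22 mm, origin at the centre of its underside; leave alone.
There are look-alikes about, which are no part of the job. Leave any brown, green or purple look-alike of the tub alone.

How it is judged:
By the outcome, as a careful person would: the job done as asked, in the order asked, and still so for the second after the job is handed in, with the robot touching nothing.
It also fails if it takes over 67 s, if anything falls off the work surface, if the arm or the gripper's body presses on something with over 40 N, if the wrist force passes 120 N, or if a joint passes its speed limit or range.

### The arm

A 7-joint arm with a two-finger parallel gripper is mounted at the origin on the work surface. World frame = base frame: x ahead of the robot, y to its left, z up, the work surface at z = 0. Lengths are in m, angles in rad, forces in N, time in s.
With the tool pointing down it reaches from about 0.425 to 0.875 m from the base axis. Payload 4.7 kg.
Tool frame: the origin (TCP) lies on the centre line of the jaws, within the pads' length; the fingertips stand 8 mm ahead of it and the grasp point (between the pads) lies 11 mm behind it; z points along the fingers, y is the direction in which the jaws open and shut (so a half turn about z gives the same grasp; the last joint's range is limited). The gripper opens to 87 mm and grips with 3 to 60 N. Pads are 19 mm wide; open, the fingers measure 117 mm over their backs; the gripper's body (75 mm by 190 mm) begins 51 mm behind the grasp point.
Start: joints at [-1.116, 0.321, -0.07, 1.45, 0.023, 1.371, -0.057], TCP at [0.277, 0.588, 0.231] pointing down, gripper open.
Joint ranges: [-2.86, 2.86], [-0.3, 2.09], [-1.38, 1.24], [0.06, 2.45], [-1.56, 4.7], [0.09, 2.05], [-2.69, 2.69]. Speed limits (rad/s): [2.57, 2.57, 3.14, 3.14, 3.14, 3.14, 3.14].

### API

Orientations are given as a rotation vector (axis times angle).
In Python, from bench import ctrl, cams, workorder gives the robot as it stands. The module is installed in compiled form; this text tells all that it offers.
- The arm moves only by the tool carry_out, never from a script. Its argument "rows" is a list of rows, each an object with "offset": the shift along the tool's x, y, z in m, a list of three; "rot": the turn, a rotation vector about the tool's x, y, z in degrees, a list of three; "gripper": the opening, from 0 (shut) to 1 (fully open). In form: [{"offset": [dx, dy, dz], "rot": [rx, ry, rz], "gripper": gripper}, ...]. A call has 1 to 10 rows; each row shifts and turns the commanded pose from where the row before left it, along the tool's axes as they then stand; what a row does not reach is not made up. A row lasts 1/8 s, in which the tool goes at most 62.5 mm and 10.7 degrees, less where a joint would pass 70% of its speed; a pose out of reach is approached as far as the arm can. A call is refused whole if a number of a shift passes 0.0625 or a number of a turn 10.7, either way. A call with a gripper value outside its range is refused whole. The fingers move at their own pace and stop on an object; "grip_force" is the grip in N (left out, the last holds). Time passes only in rows, so rows that do not move let the fingers close. It gives the time, the measured TCP pose, the force and the opening at its end, in the units of the state.
- ctrl.get_state(): the state, without advancing time (a new reading comes with each control period).
- cams.get_image(name): name is "scene" or "top" or "wrist"; returns a dict with "img" (480x640x3 uint8, red, green, blue), "vfov" (degrees; the focal length in pixels is half the picture's height over the tangent of half this angle, whatever the lens; pixels are square), "cx", "cy" (the principal point, pixels), "R" (3x3) and "t" (3): a world point X has camera coordinates R X + t. Camera axes: x right, y down, z forward; pixel columns grow to the right and rows downward; lengths in m; the calibration is good to about 2 mm. A picture is of the moment at which its call begins. There is no depth.
- workorder.close_job(): hands the job in, once; it reports no verdict.
The state is a dict: "time": time; "joint_positions": joint angles; "qd": joint speeds; "joint_torque": joint torques, N m; "position": TCP position; "tool_rot": TCP orientation; "ft_force": force on the tool from outside, world axes, zero at the start; "torque": the same for the moment, N m; "grip_width": opening from 0.0 (shut) to 1.0 (fully open).
Only numpy, scipy, OpenCV 4.12 (cv2) and the standard library are available. Lean on these libraries where they do the work, as an engineer would, in place of code of your own. Each camera call takes 0.05 s, during which the arm holds its last target.

## Working session

There is one attempt and no reset: what is moved stays moved. The work goes in short steps, Python scripts to look and compute and a tool call to move; the robot and the scene stay as the last step left them, time stands still between calls to the robot, and variables do not carry over. Pictures are saved under pics/ and viewed, and the job is handed in when it is done.

Besides the shell and the picture viewer there is one more tool, called after "Emit:" as name(argument=value, ...), one argument or row to a line, values as JSON. carry_out: Moves the arm, as the interface text tells. Its arguments: {"type":"object","properties":{"rows":{"type":"array"},"grip_force":{"type":"number"}},"required":["rows"]}

```bash
mkdir -p pics
cat > h.py <<'E'
import numpy as np, cv2
from bench import ctrl, cams
def shot(n,f):
    d=cams.get_image(n); cv2.imwrite(f'pics/{f}.png',d['img'][:,:,::-1]); 
    np.savez(f'pics/{f}.npz',**{k:d[k] for k in ('img','vfov','cx','cy','R','t')}); return d
def ray(f,u,v,z):
    d=np.load(f'pics/{f}.npz'); F=240/np.tan(np.radians(d['vfov'])/2)
    R=d['R'];t=d['t'];c=-R.T@t; r=R.T@np.array([(u-d['cx'])/F,(v-d['cy'])/F,1]); return c+r*(z-c[2])/r[2]
def proj(f,X):
    d=np.load(f'pics/{f}.npz'); F=240/np.tan(np.radians(d['vfov'])/2)
    p=d['R']@np.array(X)+d['t']; return np.array([d['cx']+F*p[0]/p[2],d['cy']+F*p[1]/p[2]])
def crop(f,u0,v0,u1,v1,s,o):
    im=cv2.imread(f'pics/{f}.png')[v0:v1,u0:u1]; cv2.imwrite(f'pics/{o}.png',cv2.resize(im,None,fx=s,fy=s,interpolation=cv2.INTER_CUBIC))
E
python3 - <<'E'
from h import *
for n in ('scene','top','wrist'):
    d=shot(n,n+'0'); print(n,d['vfov'],d['cx'],d['cy'],-d['R'].T@d['t'])
s=ctrl.get_state()
for k in s: print(k,s[k])
E
```

```text
scene 56.93284318956531 318.1170841630389 241.96965965432184 [ 1.11279034 -0.06771407  0.68517499]
top 43.713418148661106 324.7743324218615 225.56693442431776 [0.28362044 0.02883019 1.19715522]
wrist 64.06242338564846 324.2418217474401 238.91258157354883 [0.21479406 0.6179775  0.38425761]
time 0.15
joint_positions [-1.11590557  0.32167235 -0.07005553  1.45138006  0.02263977  1.37078801
 -0.05691703]
qd [ 1.94493283e-03 -1.39090830e-03  5.89163347e-04 -1.70215567e-03
 -9.38773740e-05  9.27036322e-04 -2.05520003e-03]
joint_torque [-3.96120013e-04 -4.91794753e+01 -4.04738970e-01 -3.12880719e+01
 -6.39577350e-02  4.02707071e-02  1.00766711e-04]
position [0.27722703 0.58747874 0.22970717]
tool_rot [-6.86778829e-01 -3.06541150e+00  2.27821751e-03]
ft_force [0.08234732 0.08169882 0.24517025]
torque [ 0.0457512  -0.03734452  0.00072769]
grip_width 1.0008957536066672
```

View pics/scene0.png

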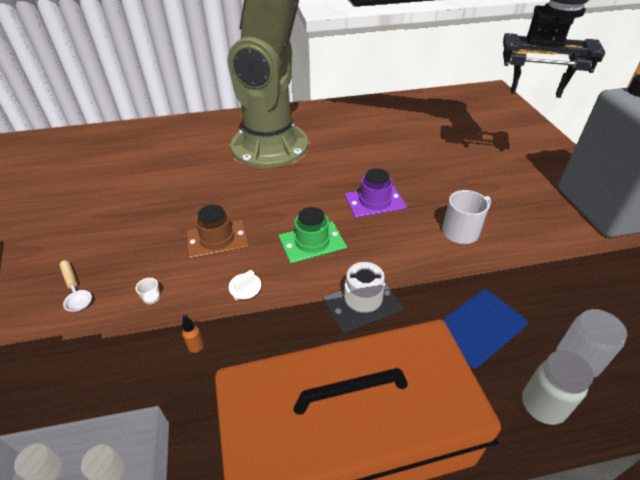

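View pics/top0.png

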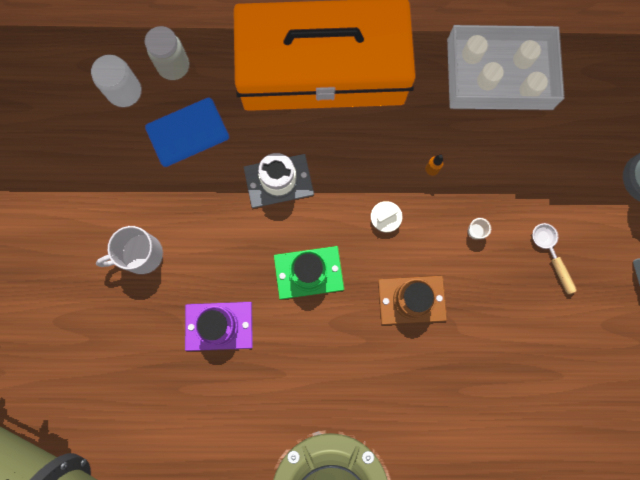

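View pics/wrist0.png

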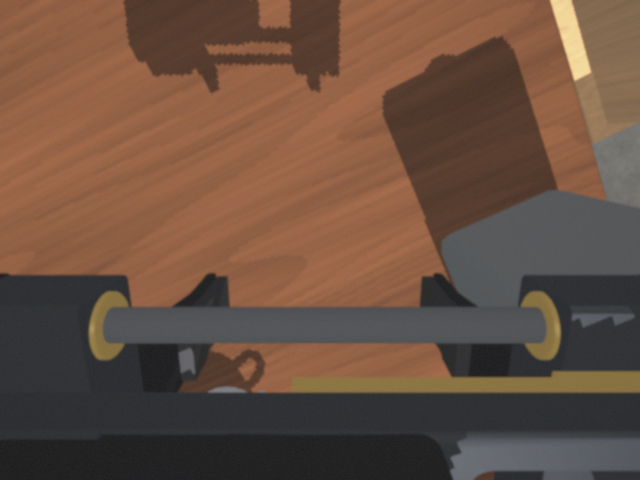

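The top view shows the white tub at about (277,172) in its dark plate and the cap at about (386,217). The brown, green and purple tubs are the look-alikes. I'll enlarge both spots.

Run:
```python
from h import *
crop('top0',235,145,325,215,8,'tubc'); crop('top0',350,185,420,245,9,'capc'); crop('scene0',310,240,420,340,7,'tubs');crop('scene0',215,260,275,310,10,'caps')
```

```text
(no output)
```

View pics/tubc.png

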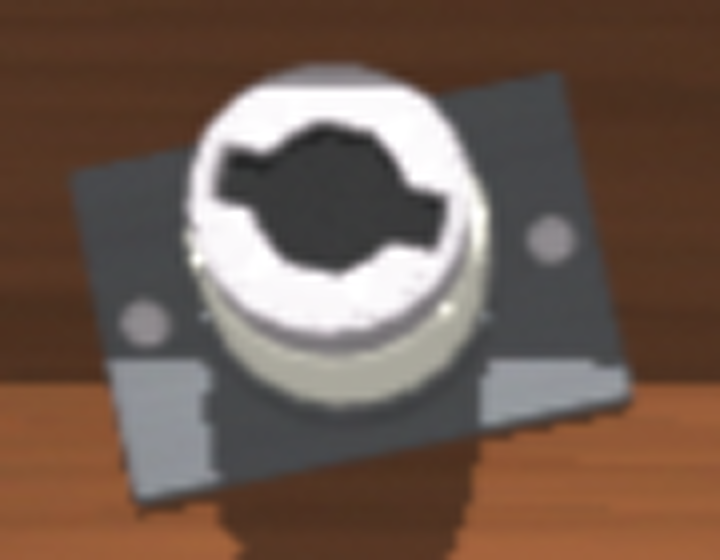

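View pics/capc.png

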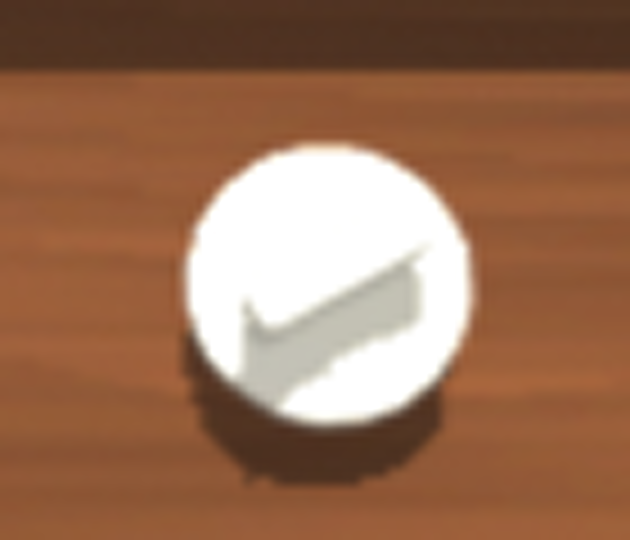

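View pics/tubs.png

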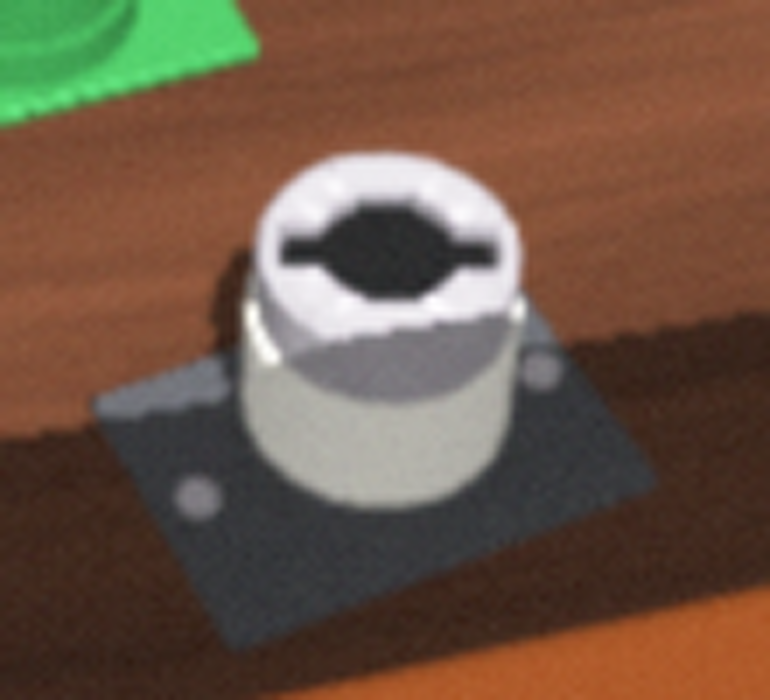

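View pics/caps.png

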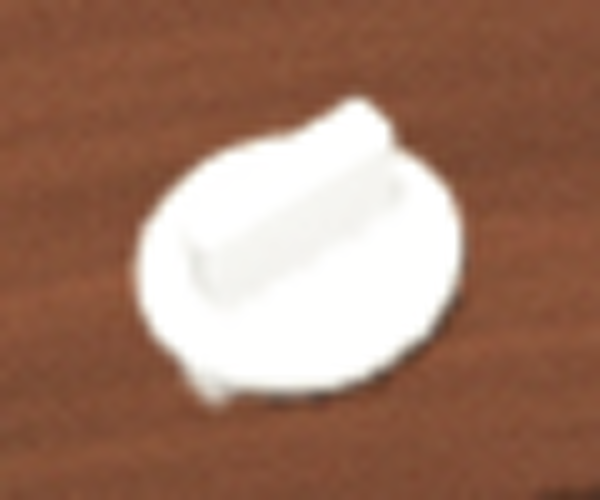

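```bash
cat >> h.py <<'E'
def cr(u0,v0,s,x,y): return u0+(x+.5)/s-.5, v0+(y+.5)/s-.5
E
python3 - <<'E'
from h import *
T=lambda x,y,z:ray('top0',*cr(235,145,8,x,y),z)
S=lambda x,y,z:ray('scene0',*cr(310,240,7,x,y),z)
C=lambda x,y,z:ray('top0',*cr(350,185,9,x,y),z)
D=lambda x,y,z:ray('scene0',*cr(215,260,10,x,y),z)
def seg(n,a,b): d=b-a; print(n,a.round(4),b.round(4),'mid',((a+b)/2).round(4),'len',np.linalg.norm(d).round(4),'ang',np.degrees(np.arctan2(d[1],d[0])).round(1))
seg('gap top',T(442,220,.085),T(220,172,.085)); seg('gap scene',S(282,250,.085),S(497,252,.085))
seg('collar top lr',T(190,198,.085),T(470,198,.085))
seg('collar scene',S(256,255,.085),S(521,255,.085))
seg('screw top',T(551,240,.006),T(146,323,.006)); seg('screw scene',S(198,499,.006),S(541,371,.006))
seg('cap lr',C(186,285,.0215),C(473,285,.0215)); seg('cap ud',C(329,144,.0215),C(329,426,.0215))
seg('cap lr s',D(135,265,.0215),D(463,245,.0215)); seg('cap ud s',D(290,132,.0215),D(290,393,.0215))
seg('wing s near top edge',D(212,262,.046),D(392,145,.046)); seg('wing s base',D(225,303,.0215),D(395,200,.0215))
seg('wing t',C(270,333,.046),C(425,247,.046));
E
```

```text
gap top [0.603  0.0822 0.085 ] [0.6144 0.1358 0.085 ] mid [0.6087 0.109  0.085 ] len 0.0549 ang 78.0
gap scene [0.6045 0.0826 0.085 ] [0.6165 0.1363 0.085 ] mid [0.6105 0.1095 0.085 ] len 0.0551 ang 77.3
collar top lr [0.6078 0.1428 0.085 ] [0.6085 0.0755 0.085 ] mid [0.6082 0.1092 0.085 ] len 0.0673 ang -89.4
collar scene [0.6047 0.0757 0.085 ] [0.6188 0.142  0.085 ] mid [0.6118 0.1088 0.085 ] len 0.0678 ang 78.0
screw top [0.6206 0.0578 0.006 ] [0.5975 0.1613 0.006 ] mid [0.6091 0.1096 0.006 ] len 0.1061 ang 102.6
screw scene [0.6196 0.0583 0.006 ] [0.5963 0.1622 0.006 ] mid [0.6079 0.1103 0.006 ] len 0.1065 ang 102.7
cap lr [ 0.5309 -0.0779  0.0215] [ 0.5315 -0.1421  0.0215] mid [ 0.5312 -0.11    0.0215] len 0.0642 ang -89.5
cap ud [ 0.5635 -0.1103  0.0215] [ 0.4992 -0.1094  0.0215] mid [ 0.5313 -0.1098  0.0215] len 0.0644 ang 179.2
cap lr s [ 0.5285 -0.141   0.0215] [ 0.5367 -0.0776  0.0215] mid [ 0.5326 -0.1093  0.0215] len 0.064 ang 82.6
cap ud s [ 0.4999 -0.1086  0.0215] [ 0.5666 -0.1137  0.0215] mid [ 0.5332 -0.1112  0.0215] len 0.0669 ang -4.3
wing s near top edge [ 0.5523 -0.124   0.046 ] [ 0.53  -0.088  0.046] mid [ 0.5411 -0.106   0.046 ] len 0.0424 ang 121.9
wing s base [ 0.5418 -0.1244  0.0215] [ 0.5223 -0.0896  0.0215] mid [ 0.532  -0.107   0.0215] len 0.0399 ang 119.3
wing t [ 0.5152 -0.0939  0.046 ] [ 0.5347 -0.1281  0.046 ] mid [ 0.525 -0.111  0.046] len 0.0394 ang -60.3
```

```bash
cat >> h.py <<'E'
from scipy.spatial.transform import Rotation as Ro
def go(x,y,z,yaw=None):
    s=ctrl.get_state(); p=np.array(s['position']); R=Ro.from_rotvec(s['tool_rot']).as_matrix()
    ya=np.degrees(np.arctan2(R[1,0],R[0,0])); d=np.array([x,y,z])-p
    print('t',round(s['time'],2),'p',p.round(4),'yaw',round(ya,2),'tilt',np.degrees(R[:2,2]).round(2),'F',np.round(s['ft_force'],1),'T',np.round(s['torque'],2),'w',round(s['grip_width'],3),'q7',round(s['joint_positions'][6],2))
    print('offset now-frame',(R.T@d).round(4))
    if yaw is not None:
        dy=(ya-yaw+90)%180-90
        c,q=np.cos(np.radians(yaw)),np.sin(np.radians(yaw)); 
        print('rz',round(dy,2),'-> frame after turn',np.round([c*d[0]+q*d[1],q*d[0]-c*d[1],-d[2]],4))
E
python3 - <<'E'
from h import *
go(.5317,-.11,.12,120)
print(ray('top0',325,108,0),ray('top0',325,85,.1),ray('scene0',340,335,.1),ray('top0',240,108,0.0),ray('scene0',217,390,.1))
E
```

```text
t 0.15 p [0.2772 0.5875 0.2297] yaw 154.74 tilt [-0.03 -0.08] F [0.1 0.1 0.2] T [ 0.05 -0.04  0.  ] w 1.001 q7 -0.06
offset now-frame [-0.5277 -0.5221  0.1105]
rz 34.74 -> frame after turn [-0.7313 -0.1284  0.1097]
[0.76878263 0.01417059 0.        ] [0.77590122 0.01568466 0.1       ] [0.73375733 0.03362044 0.1       ] [0.76663398 0.19386847 0.        ] [ 0.78744327 -0.15759992  0.1       ]
```

Emit:
carry_out(
  rows=[
    {"offset": [0,0,0],"rot": [0,0,8.7],"gripper": 0.8},
    {"offset": [0,0,0],"rot": [0,0,8.7],"gripper": 0.8},
    {"offset": [0,0,0],"rot": [0,0,8.7],"gripper": 0.8},
    {"offset": [0,0,0],"rot": [0,0,8.7],"gripper": 0.8},
  ],
  grip_force=40,
)

```text
time: 0.65
position: [0.2772, 0.5876, 0.2301]
tool_rot: [1.579, 2.716, -0.001]
ft_force: [0.2, -0.1, 1.2]
grip_width: 0.807
```

Emit:
carry_out(
  rows=[
    {"offset": [-0.045,-0.008,0],"rot": [0,0,0],"gripper": 0.8},
    {"offset": [-0.052,-0.009,0],"rot": [0,0,0],"gripper": 0.8},
    {"offset": [-0.052,-0.009,0],"rot": [0,0,0],"gripper": 0.8},
    {"offset": [-0.052,-0.009,0],"rot": [0,0,0],"gripper": 0.8},
    {"offset": [-0.052,-0.009,0],"rot": [0,0,0],"gripper": 0.8},
    {"offset": [-0.052,-0.009,0],"rot": [0,0,0],"gripper": 0.8},
    {"offset": [-0.052,-0.009,0],"rot": [0,0,0],"gripper": 0.8},
    {"offset": [-0.052,-0.009,0],"rot": [0,0,0],"gripper": 0.8},
    {"offset": [-0.052,-0.009,0],"rot": [0,0,0],"gripper": 0.8},
    {"offset": [-0.052,-0.009,0],"rot": [0,0,0],"gripper": 0.8},
  ],
)

```text
time: 1.9
position: [0.4565, 0.0972, 0.2306]
tool_rot: [1.572, 2.72, 0.001]
ft_force: [1.5, -0.1, 0.1]
grip_width: 0.804
```

Run:
```python
from h import *
go(.5317,-.11,.12,120)
```

```text
t 1.9 p [0.4565 0.0972 0.2306] yaw 119.95 tilt [0.02 0.03] F [ 1.5 -0.1  0.1] T [-0.09 -0.03  0.06] w 0.804 q7 0.22
offset now-frame [-0.2171 -0.0384  0.1105]
rz -0.05 -> frame after turn [-0.2171 -0.0385  0.1106]
```

Emit:
carry_out(
  rows=[
    {"offset": [-0.044,-0.008,0],"rot": [0,0,0],"gripper": 0.8},
    {"offset": [-0.044,-0.008,0],"rot": [0,0,0],"gripper": 0.8},
    {"offset": [-0.044,-0.008,0.02],"rot": [0,0,0],"gripper": 0.8},
    {"offset": [-0.044,-0.007,0.03],"rot": [0,0,0],"gripper": 0.8},
    {"offset": [-0.025,-0.006,0.03],"rot": [0,0,0],"gripper": 0.8},
    {"offset": [0,0,0.03],"rot": [0,0,0],"gripper": 0.8},
    {"offset": [0,0,0],"rot": [0,0,0],"gripper": 0.8},
  ],
)

```text
time: 2.78
position: [0.5224, -0.0937, 0.1183]
tool_rot: [-1.571, -2.715, 0.005]
ft_force: [-0.5, 0.4, 1.4]
grip_width: 0.799
```

Run:
```python
from h import *
go(.5317,-.11,.033,120); shot('wrist','w1');shot('top','t1')
```

```text
t 2.77 p [ 0.5224 -0.0937  0.1183] yaw 119.9 tilt [-0.31 -0.02] F [-0.5  0.4  1.4] T [-0.02  0.06  0.02] w 0.799 q7 0.76
offset now-frame [-0.019   0.0003  0.0853]
rz -0.1 -> frame after turn [-0.0187 -0.0001  0.0853]
```

View pics/w1.png

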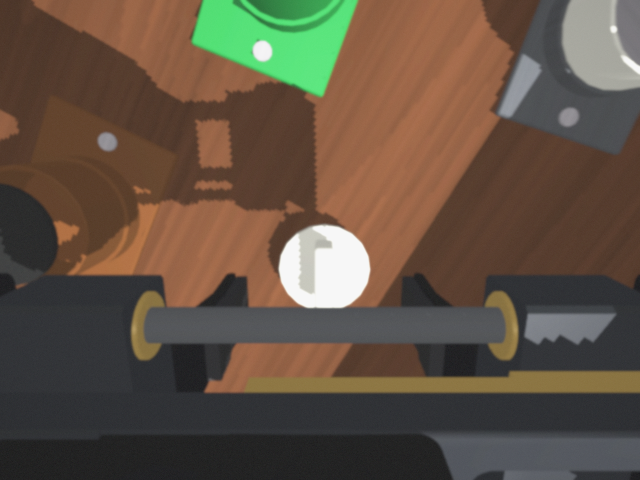

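Run:
```python
from h import *
crop('w1',265,215,385,315,6,'w1c'); print(proj('w1',[.5317,-.11,.0215]),proj('w1',[.5317,-.11,.046]))
```

```text
[324.05233135 270.48239226] [323.81047652 283.37313654]
```

View pics/w1c.png

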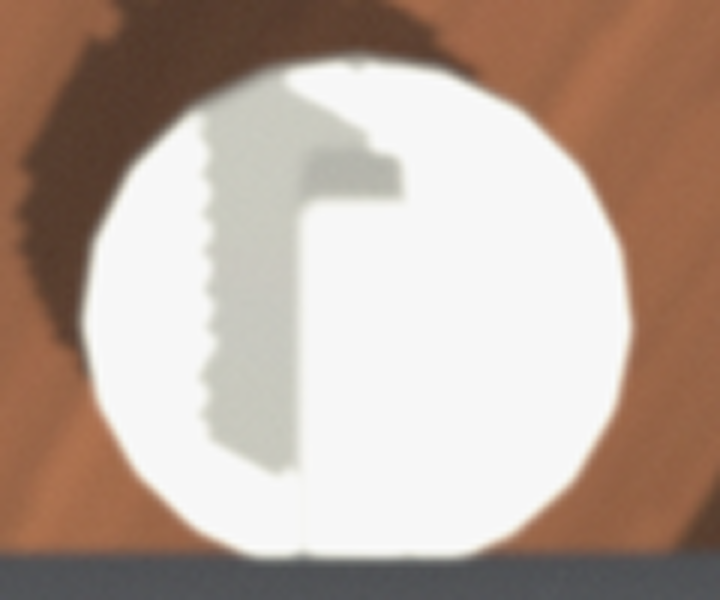

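Emit:
carry_out(
  rows=[
    {"offset": [-0.009,0,0.025],"rot": [0,0,0],"gripper": 0.8},
    {"offset": [-0.008,0,0.025],"rot": [0,0,0],"gripper": 0.8},
    {"offset": [0,0,0.02],"rot": [0,0,0],"gripper": 0.8},
    {"offset": [0,0,0.008],"rot": [0,0,0],"gripper": 0.8},
    {"offset": [0,0,0],"rot": [0,0,0],"gripper": 0.8},
    {"offset": [0,0,0],"rot": [0,0,0],"gripper": 0.8},
  ],
)

```text
time: 3.62
position: [0.5341, -0.1083, 0.0438]
tool_rot: [1.571, 2.719, 0.002]
ft_force: [-0.6, 0.8, -0.4]
grip_width: 0.798
```

Run:
```python
from h import *
go(.5317,-.11,.033,120)
```

```text
t 3.62 p [ 0.5341 -0.1083  0.0438] yaw 119.97 tilt [0.13 0.01] F [-0.6  0.8 -0.4] T [-0.09 -0.    0.  ] w 0.798 q7 0.86
offset now-frame [-0.0003 -0.0029  0.0108]
rz -0.03 -> frame after turn [-0.0003 -0.0029  0.0108]
```

Emit:
carry_out(
  rows=[
    {"offset": [0,-0.002,0.006],"rot": [0,0,0],"gripper": 0.5},
    {"offset": [0,0,0.004],"rot": [0,0,0],"gripper": 0.5},
    {"offset": [0,0,0],"rot": [0,0,0],"gripper": 0.5},
    {"offset": [0,0,0],"rot": [0,0,0],"gripper": 0.4},
  ],
)

```text
time: 4.12
position: [0.5314, -0.1095, 0.0325]
tool_rot: [-1.572, -2.72, 0.0]
ft_force: [0.8, 1.0, 0.3]
grip_width: 0.466
```

Run:
```python
from h import *
go(.5317,-.11,.033,120)
```

```text
t 4.12 p [ 0.5314 -0.1095  0.0325] yaw 119.94 tilt [-0. -0.] F [0.8 1.  0.3] T [-0.05  0.03 -0.  ] w 0.466 q7 0.88
offset now-frame [-0.0006  0.     -0.0005]
rz -0.06 -> frame after turn [-0.0006  0.     -0.0005]
```

Well aligned. Now I'll close the jaws.

Emit:
carry_out(
  rows=[
    {"offset": [0,0,0],"rot": [0,0,0],"gripper": 0.2},
    {"offset": [0,0,0],"rot": [0,0,0],"gripper": 0.1},
    {"offset": [0,0,0],"rot": [0,0,0],"gripper": 0.05},
    {"offset": [0,0,0],"rot": [0,0,0],"gripper": 0},
    {"offset": [0,0,0],"rot": [0,0,0],"gripper": 0},
    {"offset": [0,0,0],"rot": [0,0,0],"gripper": 0},
  ],
  grip_force=40,
)

```text
time: 4.88
position: [0.5313, -0.1094, 0.0325]
tool_rot: [-1.572, -2.72, -0.0]
ft_force: [-0.5, -0.6, -0.4]
grip_width: 0.132
```

Run:
```python
from h import *
go(.609,.109,.16,77.7)
```

```text
t 4.88 p [ 0.5313 -0.1094  0.0325] yaw 119.94 tilt [0. 0.] F [-0.5 -0.6 -0.4] T [-0.07  0.03  0.01] w 0.132 q7 0.88
offset now-frame [ 0.1505  0.1763 -0.1274]
rz 42.24 -> frame after turn [ 0.23    0.0294 -0.1275]
```

Emit:
carry_out(
  rows=[
    {"offset": [0,0,-0.012],"rot": [0,0,0],"gripper": 0},
    {"offset": [0,0,-0.03],"rot": [0,0,0],"gripper": 0},
    {"offset": [0,0,-0.045],"rot": [0,0,0],"gripper": 0},
    {"offset": [0,0,-0.04],"rot": [0,0,0],"gripper": 0},
    {"offset": [0,0,0],"rot": [0,0,8.5],"gripper": 0},
    {"offset": [0,0,0],"rot": [0,0,8.5],"gripper": 0},
    {"offset": [0,0,0],"rot": [0,0,8.5],"gripper": 0},
    {"offset": [0,0,0],"rot": [0,0,8.5],"gripper": 0},
    {"offset": [0,0,0],"rot": [0,0,8.2],"gripper": 0},
  ],
)

```text
time: 6.0
position: [0.5314, -0.1096, 0.1604]
tool_rot: [2.451, 1.965, 0.001]
ft_force: [-0.6, 0.3, -0.0]
grip_width: 0.137
```

Emit:
carry_out(
  rows=[
    {"offset": [0.03,0.004,0],"rot": [0,0,0],"gripper": 0},
    {"offset": [0.04,0.005,0],"rot": [0,0,0],"gripper": 0},
    {"offset": [0.04,0.005,0],"rot": [0,0,0],"gripper": 0},
    {"offset": [0.04,0.005,0],"rot": [0,0,0],"gripper": 0},
    {"offset": [0.04,0.005,0],"rot": [0,0,0],"gripper": 0},
    {"offset": [0.03,0.004,0],"rot": [0,0,0],"gripper": 0},
    {"offset": [0.01,0.001,0],"rot": [0,0,0],"gripper": 0},
    {"offset": [0,0,0],"rot": [0,0,0],"gripper": 0},
    {"offset": [0,0,0],"rot": [0,0,0],"gripper": 0},
  ],
)

```text
time: 7.12
position: [0.6084, 0.1068, 0.1597]
tool_rot: [2.448, 1.968, -0.001]
ft_force: [-0.2, -0.5, -1.0]
grip_width: 0.133
```

Run:
```python
from h import *
go(.609,.109,.13,77.7)
shot('scene','s2');shot('top','t2');shot('wrist','w2')
crop('s2',310,210,420,310,7,'s2c')
go(.609,.109,.13,77.7)
```

```text
t 7.12 p [0.6084 0.1068 0.1597] yaw 77.59 tilt [-0.   -0.05] F [-0.2 -0.5 -1. ] T [-0.13  0.05 -0.03] w 0.133 q7 -0.27
offset now-frame [0.0023 0.0002 0.0297]
rz -0.11 -> frame after turn [0.0023 0.0002 0.0297]
t 7.28 p [0.6084 0.1076 0.1598] yaw 77.62 tilt [ 0.01 -0.  ] F [-0.8 -0.1 -1.6] T [-0.09  0.11  0.02] w 0.133 q7 -0.27
offset now-frame [0.0015 0.0002 0.0298]
rz -0.08 -> frame after turn [0.0015 0.0002 0.0298]
```

View pics/s2c.png

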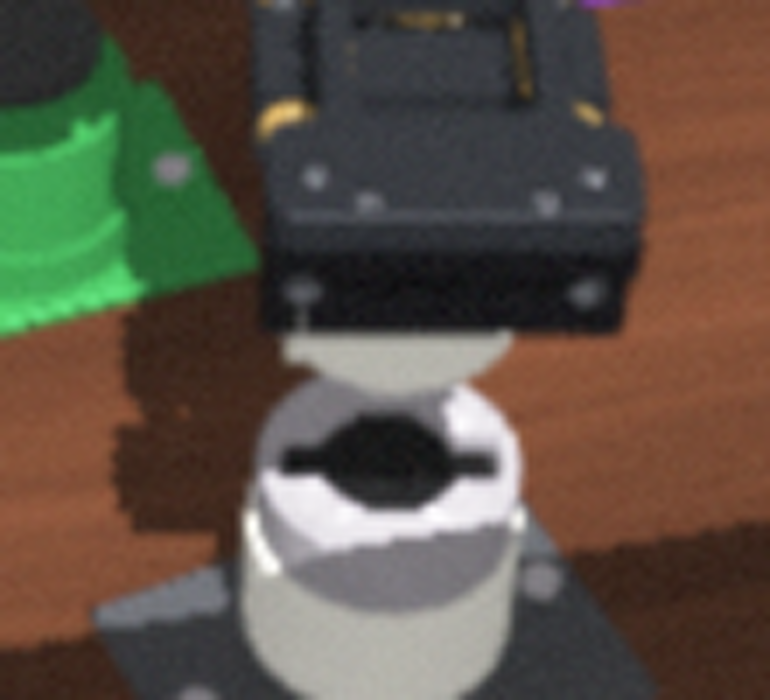

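View pics/w2.png

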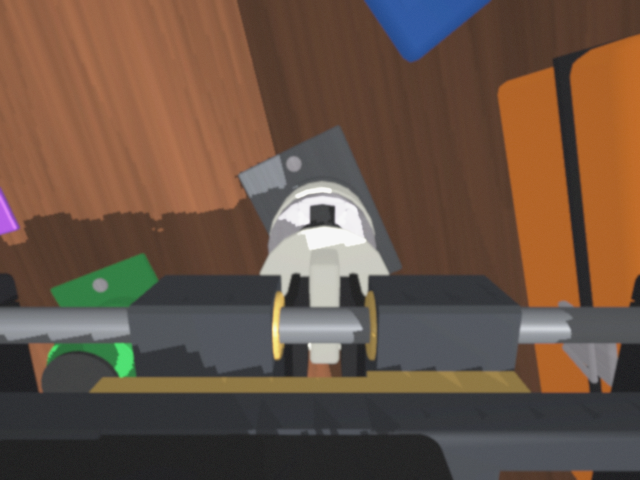

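Run:
```python
from h import *
crop('w2',255,175,395,285,5,'w2c')
d=np.array([np.cos(np.radians(77.7)),np.sin(np.radians(77.7)),0])
for r in (.029,.02,.034): print(r,proj('w2',np.array([.609,.109,.085])+r*d))
for r in (.031,-.031): print('disc',proj('w2',np.array([.6084,.1072,.1505])+r*np.array([d[1],-d[0],0])+[0,0,-.0015]))
```

```text
0.029 [324.32778862 205.04761301]
0.02 [324.35975389 219.62789033]
0.034 [324.30975439 196.82168572]
disc [390.74571628 294.31376612]
disc [257.12115688 294.53264016]
```

View pics/w2c.png

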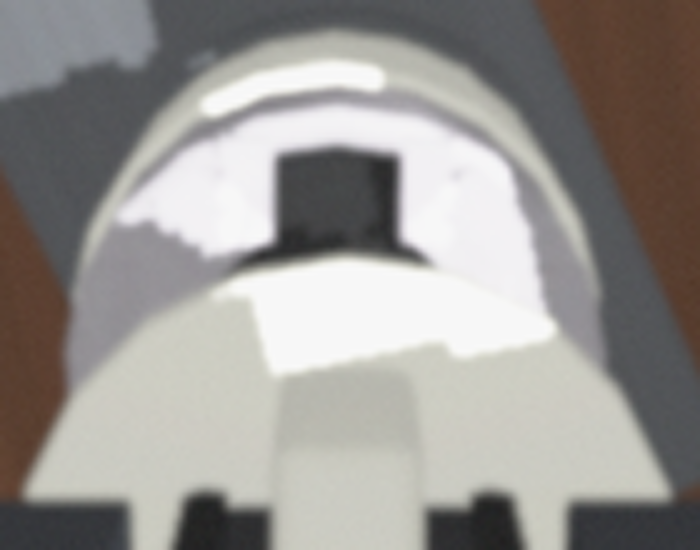

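Emit:
carry_out(
  rows=[
    {"offset": [0.001,-0.0005,0.015],"rot": [0,0,0],"gripper": 0},
    {"offset": [0,0,0.016],"rot": [0,0,0],"gripper": 0},
    {"offset": [0,0,0.006],"rot": [0,0,0],"gripper": 0},
    {"offset": [0,0,0],"rot": [0,0,0],"gripper": 0},
    {"offset": [0,0,0],"rot": [0,0,0],"gripper": 0},
  ],
)

```text
time: 7.9
position: [0.6086, 0.1103, 0.1229]
tool_rot: [2.446, 1.971, 0.001]
ft_force: [-0.0, -0.4, -0.6]
grip_width: 0.132
```

Run:
```python
from h import *
go(.608,.109,.1175,77.7)
```

```text
t 7.9 p [0.6086 0.1103 0.1229] yaw 77.75 tilt [0.04 0.  ] F [-0.  -0.4 -0.6] T [-0.06  0.13  0.01] w 0.132 q7 -0.26
offset now-frame [-0.0014 -0.0003  0.0054]
rz 0.05 -> frame after turn [-0.0014 -0.0003  0.0054]
```

Emit:
carry_out(
  rows=[
    {"offset": [-0.001,-0.0005,0.003],"rot": [0,0,0],"gripper": 0},
    {"offset": [0,0,0.002],"rot": [0,0,0],"gripper": 0},
    {"offset": [0,0,0.002],"rot": [0,0,0],"gripper": 0},
    {"offset": [0,0,0],"rot": [0,0,0],"gripper": 0},
  ],
)

```text
time: 8.4
position: [0.6074, 0.1094, 0.1154]
tool_rot: [-2.446, -1.972, 0.0]
ft_force: [-0.4, 0.5, -0.8]
grip_width: 0.134
```

Run:
```python
from h import *
go(.608,.109,.1115,77.7)
```

```text
t 8.4 p [0.6074 0.1094 0.1154] yaw 77.75 tilt [-0.01 -0.  ] F [-0.4  0.5 -0.8] T [-0.14  0.08 -0.03] w 0.134 q7 -0.26
offset now-frame [-0.0003  0.0006  0.0039]
rz 0.05 -> frame after turn [-0.0003  0.0006  0.0039]
```

Already 2 mm below the lip-riding height with no contact force, so the lugs are entering the gaps. I'll keep going down.

Emit:
carry_out(
  rows=[
    {"offset": [0,0,0.002],"rot": [0,0,0],"gripper": 0},
    {"offset": [0,0,0.002],"rot": [0,0,0],"gripper": 0},
    {"offset": [0,0,0.001],"rot": [0,0,0],"gripper": 0},
    {"offset": [0,0,0],"rot": [0,0,0],"gripper": 0},
  ],
)

```text
time: 8.9
position: [0.6076, 0.1094, 0.1108]
tool_rot: [-2.446, -1.972, -0.0]
ft_force: [-1.9, -0.2, 2.3]
grip_width: 0.134
```

Run:
```python
from h import *
go(.608,.109,.1025,77.7)
```

```text
t 8.9 p [0.6076 0.1094 0.1108] yaw 77.75 tilt [0.01 0.01] F [-1.9 -0.2  2.3] T [-0.1   0.31 -0.01] w 0.134 q7 -0.25
offset now-frame [-0.0003  0.0005  0.0083]
rz 0.05 -> frame after turn [-0.0003  0.0005  0.0083]
```

Emit:
carry_out(
  rows=[
    {"offset": [0,0,0.003],"rot": [0,0,0],"gripper": 0},
    {"offset": [0,0,0.003],"rot": [0,0,0],"gripper": 0},
    {"offset": [0,0,0.0025],"rot": [0,0,0],"gripper": 0},
    {"offset": [0,0,0],"rot": [0,0,0],"gripper": 0},
    {"offset": [0,0,0],"rot": [0,0,0],"gripper": 0},
  ],
)

```text
time: 9.52
position: [0.6077, 0.1094, 0.1032]
tool_rot: [-2.446, -1.971, -0.001]
ft_force: [-3.5, -0.1, 9.0]
grip_width: 0.134
```

Run:
```python
from h import *
go(.608,.109,.1025,-12.3)
```

```text
t 9.53 p [0.6077 0.1094 0.1032] yaw 77.74 tilt [0.02 0.04] F [-3.5 -0.1  9. ] T [-0.23  0.9   0.01] w 0.134 q7 -0.25
offset now-frame [-0.0004  0.0003  0.0007]
rz -89.96 -> frame after turn [0.0003 0.0004 0.0007]
```

Emit:
carry_out(
  rows=[
    {"offset": [0,-0.0008,0.0007],"rot": [0,0,0],"gripper": 0},
    {"offset": [0,0,0],"rot": [0,0,5],"gripper": 0},
    {"offset": [0,0,0],"rot": [0,0,5],"gripper": 0},
    {"offset": [0,0,0],"rot": [0,0,5],"gripper": 0},
    {"offset": [0,0,0],"rot": [0,0,0],"gripper": 0},
  ],
)

```text
time: 10.15
position: [0.6087, 0.1096, 0.1032]
tool_rot: [2.682, 1.634, 0.006]
ft_force: [-0.6, 0.4, 8.9]
grip_width: 0.14
```

Run:
```python
from h import *
go(.608,.109,.1025)
```

```text
t 10.15 p [0.6087 0.1096 0.1032] yaw 62.7 tilt [0.24 0.05] F [-0.6  0.4  8.9] T [-0.14  0.17 -0.06] w 0.14 q7 -0.49
offset now-frame [-0.0009 -0.0003  0.0007]
```

Emit:
carry_out(
  rows=[
    {"offset": [0,0,0],"rot": [0,0,8],"gripper": 0},
    {"offset": [0,0,0],"rot": [0,0,8],"gripper": 0},
    {"offset": [0,0,0],"rot": [0,0,8],"gripper": 0},
    {"offset": [0,0,0],"rot": [0,0,8],"gripper": 0},
    {"offset": [0,0,0],"rot": [0,0,8],"gripper": 0},
    {"offset": [0,0,0],"rot": [0,0,0],"gripper": 0},
  ],
)

```text
time: 10.9
position: [0.6088, 0.1095, 0.1032]
tool_rot: [3.08, 0.617, 0.007]
ft_force: [-0.2, 0.8, 8.7]
grip_width: 0.135
```

Run:
```python
from h import *
go(.608,.109,.1025)
```

```text
t 10.9 p [0.6088 0.1095 0.1032] yaw 22.67 tilt [0.25 0.03] F [-0.2  0.8  8.7] T [-0.17  0.22 -0.03] w 0.135 q7 -1.14
offset now-frame [-0.0009  0.0002  0.0007]
```

Emit:
carry_out(
  rows=[
    {"offset": [0,0,0],"rot": [0,0,8],"gripper": 0},
    {"offset": [0,0,0],"rot": [0,0,8],"gripper": 0},
    {"offset": [0,0,0],"rot": [0,0,8],"gripper": 0},
    {"offset": [0,0,0],"rot": [0,0,5],"gripper": 0},
    {"offset": [0,0,0],"rot": [0,0,3],"gripper": 0},
    {"offset": [0,0,0],"rot": [0,0,0],"gripper": 0},
  ],
)

```text
time: 11.65
position: [0.6087, 0.1094, 0.1031]
tool_rot: [-3.131, 0.254, -0.007]
ft_force: [0.0, -0.3, 9.6]
grip_width: 0.135
```

Run:
```python
from h import *
go(.608,.109,.1025)
```

```text
t 11.65 p [0.6087 0.1094 0.1031] yaw -9.28 tilt [0.25 0.02] F [ 0.  -0.3  9.6] T [-0.16  0.21  0.01] w 0.135 q7 -1.65
offset now-frame [-0.0007  0.0005  0.0006]
```

Emit:
carry_out(
  rows=[
    {"offset": [0,0,0],"rot": [0,0,2],"gripper": 0},
    {"offset": [0,0,0],"rot": [0,0,1],"gripper": 0},
    {"offset": [0,0,0],"rot": [0,0,0],"gripper": 0},
  ],
)

```text
time: 12.02
position: [0.6087, 0.1094, 0.1031]
tool_rot: [-3.123, 0.335, -0.007]
ft_force: [0.7, 0.1, 9.7]
grip_width: 0.134
```

Run:
```python
from h import *
go(.608,.109,.1025)
```

```text
t 12.03 p [0.6087 0.1094 0.1031] yaw -12.26 tilt [0.25 0.02] F [0.7 0.1 9.7] T [-0.17  0.21  0.08] w 0.134 q7 -1.69
offset now-frame [-0.0006  0.0005  0.0006]
```

Emit:
carry_out(
  rows=[
    {"offset": [0,0,0],"rot": [0,0,1.5],"gripper": 0},
    {"offset": [0,0,0],"rot": [0,0,1.5],"gripper": 0},
    {"offset": [0,0,0],"rot": [0,0,0],"gripper": 0},
  ],
)

```text
time: 12.4
position: [0.6087, 0.1093, 0.1032]
tool_rot: [-3.113, 0.417, -0.007]
ft_force: [0.3, 0.2, 10.0]
grip_width: 0.136
```

Run:
```python
from h import *
go(.608,.109,.1025)
```

```text
t 12.4 p [0.6087 0.1093 0.1032] yaw -15.27 tilt [0.25 0.02] F [ 0.3  0.2 10. ] T [-0.18  0.24  0.06] w 0.136 q7 -1.74
offset now-frame [-0.0006  0.0005  0.0006]
```

Emit:
carry_out(
  rows=[
    {"offset": [0,0,0],"rot": [0,0,1.5],"gripper": 0},
    {"offset": [0,0,0],"rot": [0,0,1.5],"gripper": 0},
    {"offset": [0,0,0],"rot": [0,0,0],"gripper": 0},
  ],
)

```text
time: 12.78
position: [0.6087, 0.1093, 0.1031]
tool_rot: [-3.101, 0.499, -0.007]
ft_force: [-0.5, -0.8, 9.0]
grip_width: 0.134
```

Run:
```python
from h import *
go(.608,.109,.1025)
shot('scene','s3')
crop('s3',310,210,420,310,7,'s3c')
```

```text
t 12.78 p [0.6087 0.1093 0.1031] yaw -18.27 tilt [0.24 0.02] F [-0.5 -0.8  9. ] T [-0.24  0.23  0.02] w 0.134 q7 -1.79
offset now-frame [-0.0006  0.0005  0.0006]
```

View pics/s3c.png

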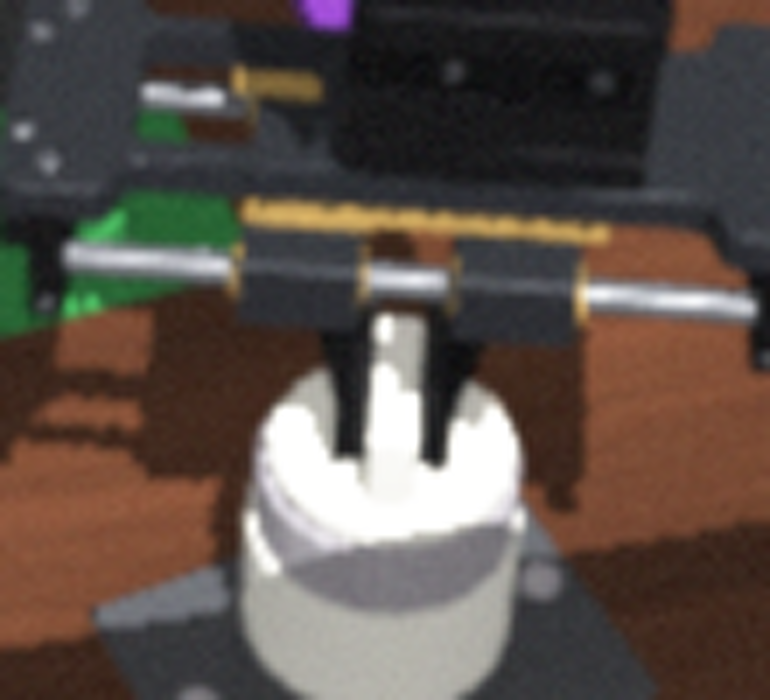

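Emit:
carry_out(
  rows=[
    {"offset": [0,0,0],"rot": [0,0,1.5],"gripper": 0},
    {"offset": [0,0,0],"rot": [0,0,1.5],"gripper": 0},
    {"offset": [0,0,0],"rot": [0,0,0],"gripper": 0},
  ],
)

```text
time: 13.2
position: [0.6086, 0.1091, 0.1031]
tool_rot: [-3.087, 0.578, -0.006]
ft_force: [-1.0, -0.4, 9.2]
grip_width: 0.132
```

Run:
```python
from h import *
go(.608,.109,.1025)
print(ctrl.get_state()['joint_torque'][6])
shot('scene','s4')
crop('s4',310,210,420,310,7,'s4c')
```

```text
t 13.2 p [0.6086 0.1091 0.1031] yaw -21.23 tilt [ 0.23 -0.01] F [-1.  -0.4  9.2] T [-0.21  0.34  0.31] w 0.132 q7 -1.83
offset now-frame [-0.0005  0.0003  0.0006]
-0.3719165548682213
```

View pics/s4c.png

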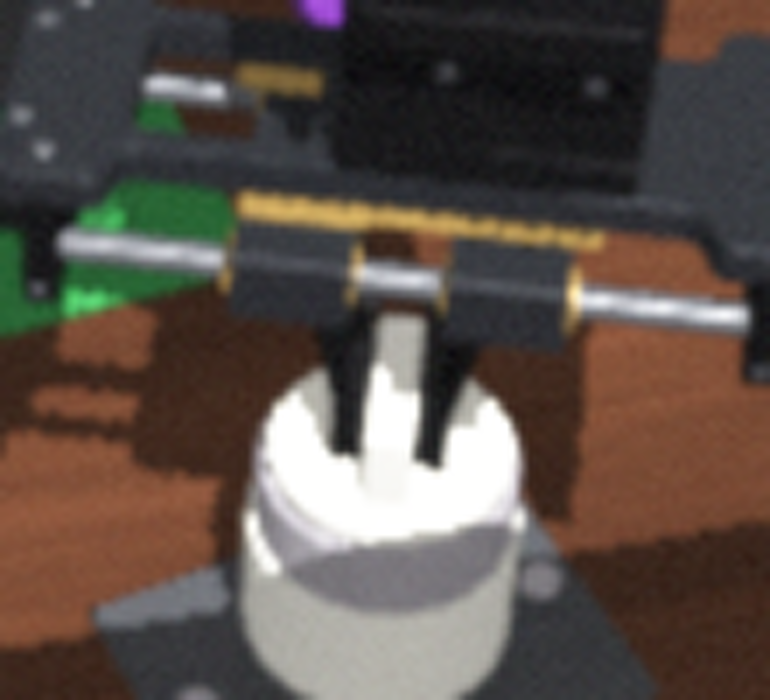

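The torque jumped to 0.31 N m, so this is the hard stop. I'll ease off 2 degrees and let the cap up.

Emit:
carry_out(
  rows=[
    {"offset": [0,0,0],"rot": [0,0,-2],"gripper": 0},
    {"offset": [0,0,-0.002],"rot": [0,0,0],"gripper": 0},
    {"offset": [0,0,-0.002],"rot": [0,0,0],"gripper": 0},
    {"offset": [0,0,-0.001],"rot": [0,0,0],"gripper": 0},
    {"offset": [0,0,0],"rot": [0,0,0],"gripper": 0},
  ],
)

```text
time: 13.88
position: [0.6085, 0.1092, 0.1075]
tool_rot: [-3.097, 0.526, -0.006]
ft_force: [1.5, -0.7, 5.1]
grip_width: 0.134
```

Run:
```python
from h import *
go(.608,.109,.108)
```

```text
t 13.88 p [0.6085 0.1092 0.1075] yaw -19.26 tilt [ 0.23 -0.  ] F [ 1.5 -0.7  5.1] T [-0.16 -0.05  0.05] w 0.134 q7 -1.8
offset now-frame [-0.0004  0.0004 -0.0005]
```

Emit:
carry_out(
  rows=[
    {"offset": [0,0,-0.0005],"rot": [0,0,0],"gripper": 0},
    {"offset": [0,0,-0.0005],"rot": [0,0,0],"gripper": 0},
    {"offset": [0,0,0],"rot": [0,0,0],"gripper": 0},
  ],
)

```text
time: 14.25
position: [0.6079, 0.1093, 0.108]
tool_rot: [-3.097, 0.526, -0.004]
ft_force: [2.5, -0.5, 4.4]
grip_width: 0.135
```

Run:
```python
from h import *
go(.608,.109,.108)
```

```text
t 14.25 p [0.6079 0.1093 0.108 ] yaw -19.26 tilt [ 0.14 -0.01] F [ 2.5 -0.5  4.4] T [-0.2  -0.46 -0.01] w 0.135 q7 -1.81
offset now-frame [ 0.0003  0.0003 -0.    ]
```

Emit:
carry_out(
  rows=[
    {"offset": [0,0,0],"rot": [0,0,-3],"gripper": 0},
    {"offset": [0,0,0],"rot": [0,0,-3],"gripper": 0},
    {"offset": [0,0,0],"rot": [0,0,0],"gripper": 0},
  ],
)

```text
time: 14.62
position: [0.6064, 0.1098, 0.1075]
tool_rot: [-3.12, 0.361, 0.002]
ft_force: [0.6, -0.0, 4.7]
grip_width: 0.133
```

Run:
```python
from h import *
go(.608,.109,.108)
```

```text
t 14.62 p [0.6064 0.1098 0.1075] yaw -13.21 tilt [-0.05  0.03] F [ 0.6 -0.   4.7] T [-0.1   0.01  0.08] w 0.133 q7 -1.71
offset now-frame [ 0.0018  0.0004 -0.0005]
```

Emit:
carry_out(
  rows=[
    {"offset": [0,0,0],"rot": [0,0,3],"gripper": 0},
    {"offset": [0,0,0],"rot": [0,0,0],"gripper": 0},
    {"offset": [0,0,0],"rot": [0,0,0],"gripper": 0.2},
    {"offset": [0,0,0],"rot": [0,0,0],"gripper": 0.3},
    {"offset": [0,0,0],"rot": [0,0,0],"gripper": 0.4},
    {"offset": [0,0,-0.01],"rot": [0,0,0],"gripper": 0.4},
    {"offset": [0,0,-0.03],"rot": [0,0,0],"gripper": 0.4},
    {"offset": [0,0,-0.05],"rot": [0,0,0],"gripper": 0.4},
    {"offset": [0,0,-0.05],"rot": [0,0,0],"gripper": 0.4},
    {"offset": [0,0,0],"rot": [0,0,0],"gripper": 0.4},
  ],
)

```text
time: 15.88
position: [0.6093, 0.1091, 0.2525]
tool_rot: [-3.106, 0.444, -0.012]
ft_force: [-0.9, 0.9, -0.4]
grip_width: 0.401
```

Emit:
carry_out(
  rows=[
    {"offset": [-0.05,0,0],"rot": [0,0,0],"gripper": 0.4},
    {"offset": [-0.05,0,0],"rot": [0,0,0],"gripper": 0.4},
    {"offset": [-0.03,0,0],"rot": [0,0,0],"gripper": 0.4},
    {"offset": [0,0,0],"rot": [0,0,0],"gripper": 0.4},
  ],
)

```text
time: 16.38
position: [0.4799, 0.1475, 0.247]
tool_rot: [-3.108, 0.436, 0.004]
ft_force: [0.0, 0.6, 1.2]
grip_width: 0.398
```

Run:
```python
from h import *
go(.608,.109,.108)
shot('scene','s5');shot('top','t5')
crop('s5',310,210,420,310,7,'s5c');crop('t5',235,145,325,215,8,'t5c')
```

```text
t 16.38 p [0.4799 0.1475 0.247 ] yaw -15.99 tilt [-0.12  0.22] F [0.  0.6 1.2] T [0.02 0.18 0.04] w 0.398 q7 -2.23
offset now-frame [0.1342 0.0021 0.1386]
```

View pics/s5c.png

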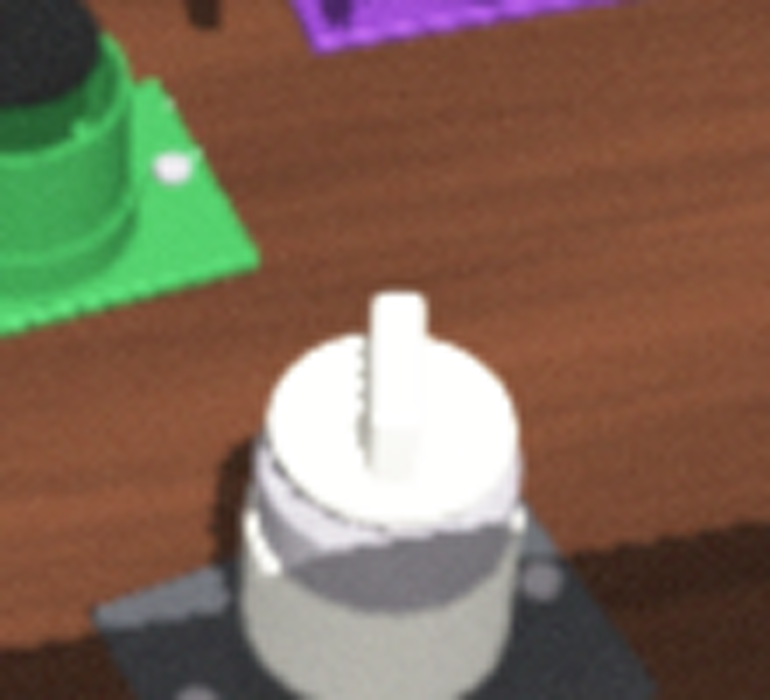

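View pics/t5.png

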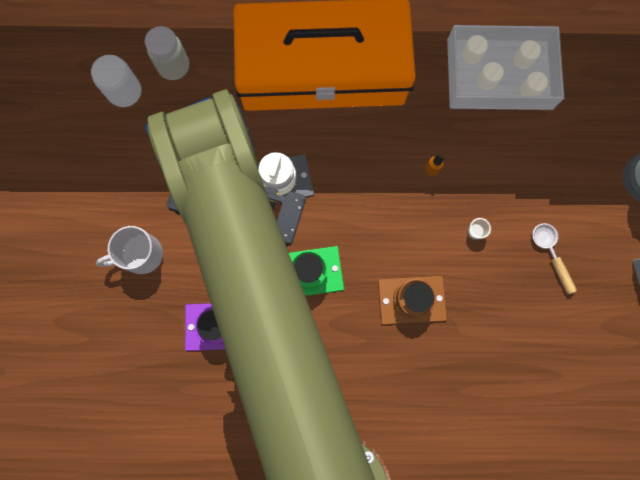

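View pics/s5.png

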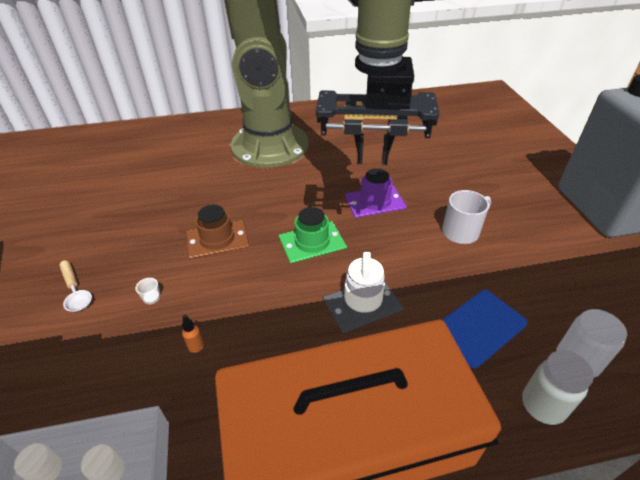

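Run:
```python
from h import *
c=np.array(ray('scene0',*cr(310,240,7,389,250.5),.085))
for name,z in (('locked',.097),('low',.0935),('entry',.1005)):
    u,v=proj('s5',[c[0],c[1],z]); print(name,(u-310)*7+3,(v-210)*7+3)
    for dx in(-.0015,.0015):
        u,v=proj('s5',[c[0]+dx,c[1],z]);print('   dx',dx,(v-210)*7+3)
```

```text
locked 391.819909025304 429.2125410368236
   dx -0.0015 424.9135596703183
   dx 0.0015 433.52306249017784
low 390.99125167518304 438.4066613448899
   dx -0.0015 434.10870233073393
   dx 0.0015 442.71612193512806
entry 392.6537292432029 419.9611376702365
   dx -0.0015 415.66120450764663
   dx 0.0015 424.27264948071166
```

View pics/t5c.png

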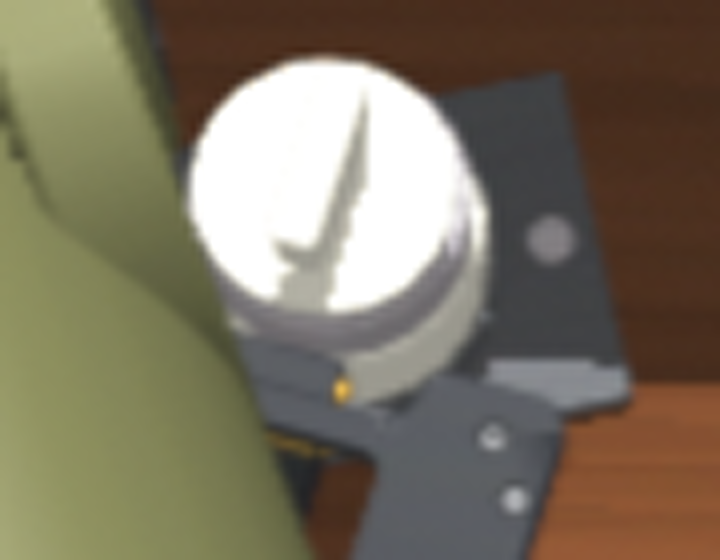

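The disc centre at crop row 428 matches the locked height (predicted 429; unlocked would be 438). Nothing else has moved. Handing in.

```bash
python3 -c "
from bench import workorder; print(workorder.close_job())"
```

```text
the job is handed in; nothing more can be done
None
```

The cap is on the tub and, by my checks, locked. I handed the job in at about 16.5 s of the 67 s allowed.

- **Entry:** I gripped the cap by its wing and lined it up with the gaps, which lay about 65° from the tub's x axis. The lugs dropped in without any searching.
- **Push and turn:** I pushed to about 8.7 mm above the mouth, at about 9 N. I then turned clockwise to the hard stop, where the torque jumped to 0.31 N m, eased back 2° and let the cap up.
- **Lock height:** the cap rose with the gripper to about 13 to 13.5 mm above the mouth, where an unlocked cap would have stayed near 10 mm. After release, the scene picture put the disc at the locked height: row 428, against 429 predicted for locked and 438 for unlocked.
- **Surroundings:** the medicine cup, dropper bottle, mug and look-alikes looked unmoved in the final pictures. The arm hid part of the ice pack from the top camera, but it looked in place in the scene view.

**Checks that did not fully agree:**
- **Stop angle:** the hard stop came about 97 to 99° from where the cap entered, rather than exactly 90°. I put that down to the stated play plus some give in the grip.
- **Turn-back test:** turning back 6° met little resistance, so that test did not show the pocket walls stopping the cap. It stayed at the locked height throughout. I then turned it 3° forward again before letting go.

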